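# Stack spacer and washer on a shoulder screw and lock it with a slotted retainer

## Robot

A 6-joint arm with a two-finger parallel gripper is mounted at the origin on the work surface. World frame = base frame: x ahead of the robot, y to its left, z up, the work surface at z = 0. Lengths are in mm, angles in rad, forces in N, time in s.
With the tool pointing down it reaches from about 375 to 925 mm from the base axis. Payload 5.7 kg.
Tool frame: the origin (TCP) lies midway between the tips of the shut fingers; the grasp point (between the pads) lies 19 mm behind it (arm.grasp_offset is the distance from the TCP to the grasp point, in mm); z points along the fingers, y is the line along which they close (so a half turn about z gives the same grasp; the last joint's range is limited). The gripper opens to 88 mm and grips with 3 to 60 N. Pads are 20 mm wide; open, the fingers measure 115 mm over their backs; the gripper's body (75 mm by 178 mm) begins 61 mm behind the grasp point.
Start: joints at [1.21, 0.359, 1.51, -0, 1.272, -0.115], TCP at [145.993, 581.935, 222.623] pointing down, gripper open.
Joint ranges: [-2.97, 2.97], [-1.01, 2.36], [0.21, 2.38], [-0.96, 4.11], [0.2, 2.71], [-2.98, 2.98]. Speed limits (rad/s): [2.39, 2.39, 3.14, 3.14, 3.14, 3.14].

## Interface

Orientations are given as a unit quaternion [x, y, z, w].
In Python, from workcell import arm, get_image, get_calibration gives the robot as it stands.
- The arm moves only by the tool carry_out, never from a script. Its argument "rows" is a list of rows, each a list of 7 numbers: the shift along the tool's x, y, z in cm, then the turn, a rotation vector about the tool's x, y, z in rad, then the closure, from 0 (fully open) to 1 (shut). A call has 1 to 20 rows; each row shifts and turns the commanded pose from where the row before left it, along the tool's axes as they then stand; what a row does not reach is not made up. A row lasts 1/10 s, in which the tool goes at most 50 mm and 8.59 degrees, less where a joint would pass 70% of its speed; a pose out of reach is approached as far as the arm can. A call with a gripper value outside its range is refused whole. The fingers move at their own pace and stop on an object; "squeeze" is the grip in N (left out, the last holds). Time passes only in rows, so rows that do not move let the fingers close. It gives the time, the measured TCP pose, the force, the opening and the grip force at its end, in the units of the state.
- arm.get_state(): the state, without advancing time (a new reading comes with each control period).
- get_image(name): name is "scene" or "side" or "wrist"; returns (picture, depth): 420x560x3 uint8, blue, green, red; 420x560 float32, mm along the optical axis (not along the pixel's ray), 0 where there is no reading.
- get_calibration(name): a dict with "fx", "fy", "cx", "cy" (pixels), "R" (3x3) and "t" (3): a world point X has camera coordinates R X + t; the wrist camera has in their place "tool_from_camera" (4x4, takes a point from camera to tool coordinates, whose origin is the TCP and whose axes are the flange's). Camera axes: x right, y down, z forward; pixel columns grow to the right and rows downward; lengths in mm; the calibration is good to about 2 mm. A picture is of the moment at which its call begins: read the wrist's pose just before it. get_calibration takes no time and is no camera call.
- arm.sign_off(): hands the job in; it is judged then, once.
The state is a dict: "time_s": time; "q": joint angles; "qvel": joint speeds; "joint_torque": joint torques, N m; "position": TCP position; "tool_rot": TCP orientation; "contact_force": force on the tool from outside, world axes, zero at the start; "ft_torque": the same for the moment, N m; "gripper_width": opening from 0.0 (shut) to 1.0 (fully open); "grip_force": force on a finger pad.
Only numpy, scipy, OpenCV 4.12 (cv2) and the standard library are available. Lean on these libraries where they do the work, as an engineer would, in place of code of your own. Each camera call takes 0.05 s, during which the arm holds its last target. There are 200 camera calls.

## Task

Finish the hardware stack on the titanium screw standing in the white fixture, where the bearing is already on: put the long brass spacer on first, then the dark thick washer, lowering each one down the shaft onto the part below rather than letting it drop. Then slide the blue slotted retainer along its shelf, fully home into the screw's groove above the washer, let go and leave everything else on the bench where it is.

Things in the scene. Friction and masses are not known exactly. Their poses are not given: they have to be found in the camera images.
- fixture: Glossy white delrin block fixed to the bench, 195 mm long (x -145 to +50 mm), 90 mm wide, deck 30 mm high, holding an upright titanium screw. Origin on the screw's axis at bench height; z up; +x is the way the retainer slides home. Round the screw's foot sits a flanged bearing, 38 mm diameter, its top 44 mm above the bench: the spacer goes on it.
- screw_tip (a point): Tip of the upright screw, on its axis, 134.5 mm above the bench. Screw 22 mm diameter up to 113 mm above the bench; groove with a 12 mm core from 113 to 123.5 mm; 22 mm again to 129 mm, then tapering to 14 mm at the tip.
- shelf_end (a point): On the fixture's retainer shelf: middle of its edge near the screw, 32 mm from the screw's axis, 115.5 mm above the bench. The flat shelf runs from here back in the fixture's -x for 113 mm, on a 72 mm wide tower, between two guide strips 53 mm apart and 6 mm high; both ends are open.
- spacer: Long brass spacer tube: 40 mm outside diameter, 26 mm bore, 60 mm long, about 0.3 kg, standing on end on the bench. Origin at its centre, half-way up; z along the bore. When seated on the bearing its top is 104 mm above the bench, and the screw's tip stands another 30.5 mm above that, so hold it near its top end to leave the tip room under the palm.
- washer: Thick dark steel washer: 56 mm outside diameter, 26 mm bore, 10 mm thick, about 0.14 kg, lying flat on the bench. Origin at its centre, half-way up; z along the bore. Seated on the spacer its top is 114 mm above the bench.
- retainer: Loose blue anodised slotted plate, 89 x 50 x 6 mm, 0.1 kg, on the fixture's shelf, drawn back from the screw. Origin on its underside, in the slot, where the screw's axis lies when fully home (the slot's end, 6 mm behind, then meets the groove's core). +x is the open end, 24 mm ahead; slot 17 mm wide. It slides freely (under 2 N) in the fixture's +x and stops solidly when home.
- retainer_tab (a point): Middle of the rear face of the retainer's upright tab, the face to push on: 65 mm behind the plate's origin, 18 mm above its underside. Tab 40 mm wide, 6 mm thick, its top 30 mm above the plate's underside.
- short_spacer: Bystander: short brass spacer, 40 mm outside diameter, 26 mm bore, only 30 mm tall, standing on end on the bench; not for this stack. Origin at its centre.
- jar: Bystander: squat clear glass jar of small brass spacers with a steel lid, 90 mm diameter, 76 mm tall. Origin at the centre of its underside.
- spare_screw: Bystander: spare titanium shoulder screw standing on its 34 mm head, 96 mm tall, loose. Origin at the centre of its underside.
- torque_driver: Bystander: purple torque screwdriver lying on the bench, 200 mm long along its x axis, 30 mm thick. Origin on the bench under the front part of its grip.

How it is judged:
By the outcome, as a careful person would: the job done as asked, in the order asked, and still so for the second after the job is handed in, with the robot touching nothing.
It also fails if it takes over 72 s, if anything falls off the work surface, if the arm or the gripper's body presses on something with over 40 N, if the wrist force passes 120 N, or if a joint passes its speed limit or range.

## Working session

There is one attempt and no reset: what is moved stays moved. The work goes in short steps, Python scripts to look and compute and a tool call to move; the robot and the scene stay as the last step left them, time stands still between calls to the robot, and variables do not carry over. Pictures are saved under pics/ and viewed, at most 10 in all, crops included, and the job is handed in when it is done.

Besides the shell and the picture viewer there is one more tool, called after "Emit:" as name(argument=value, ...) on one line, values as JSON. carry_out: Moves the arm, as the interface text tells. Its arguments: {"type":"object","properties":{"rows":{"type":"array","items":{"type":"array","items":{"type":"number"}}},"squeeze":{"type":"number"}},"required":["rows"]}

```bash
mkdir -p pics; ls; cat > h.py <<'E'
import numpy as np, cv2
from workcell import arm, get_image, get_calibration
from scipy.spatial.transform import Rotation as Rt
def world(name,depth,st=None):
    c=get_calibration(name); h,w=depth.shape
    u,v=np.meshgrid(np.arange(w),np.arange(h))
    P=np.stack([(u-c['cx'])/c['fx']*depth,(v-c['cy'])/c['fy']*depth,depth],-1)
    if name=='wrist':
        T=np.array(c['tool_from_camera']); P=P@T[:3,:3].T+T[:3,3]
        P=P@Rt.from_quat(st['tool_rot']).as_matrix().T+np.array(st['position'])
    else: P=(P-np.array(c['t']))@np.array(c['R'])
    P[depth<=0]=np.nan
    return P
E
python3 - <<'E'
from h import *
s=arm.get_state();print(s)
for n in('scene','side'):
    im,d=get_image(n);cv2.imwrite(f'pics/{n}.png',im);np.savez(f'{n}.npz',im=im,d=d)
    c=get_calibration(n);R=np.array(c['R']);print(n,-R.T@np.array(c['t']),R[2],c['fx'])
print(get_calibration('wrist'))
E
```

```text
pics
{'time_s': 0.0, 'q': array([ 1.20991650e+00,  3.59505753e-01,  1.51141753e+00, -3.97444383e-05,
        1.27251389e+00, -1.15080262e-01]), 'qvel': array([ 0.00102446, -0.0012812 ,  0.0026506 , -0.00022519, -0.00142146,
        0.00063315]), 'joint_torque': array([-2.15535251e-04, -5.15376163e+01, -2.70729321e+01,  6.76536863e-02,
        3.54287017e-02, -1.51695572e-04]), 'position': array([145.76307833, 581.31102753, 221.81483255]), 'tool_rot': array([ 1.22584763e-01,  9.92457619e-01, -9.00742839e-04, -1.98959313e-04]), 'contact_force': array([-0.5571328 ,  0.7499302 ,  0.47461565]), 'ft_torque': array([-0.03884426, -0.04025619,  0.00249026]), 'grip_force': 0.0, 'gripper_width': 1.0010854786077419}
scene [1570.24739845 -463.99161444 1177.13482853] [-0.63476523  0.33992076 -0.69392146] 508.11336136886536
side [  14.15154492 -575.61148566  680.69747658] [ 0.52936082  0.63555057 -0.56200765] 385.4636521392815
{'fx': 331.63260438327893, 'fy': 331.63260438327893, 'cx': 277.9203133126855, 'cy': 213.53315240987757, 'tool_from_camera': array([[-4.40791693e-05, -9.67427785e-01, -2.53147149e-01,
         6.94861748e+01],
       [ 9.99998390e-01,  4.11407455e-04, -1.74636018e-03,
        -7.10473972e-01],
       [ 1.79362399e-03, -2.53146818e-01,  9.67426210e-01,
        -1.61721968e+02],
       [ 0.00000000e+00,  0.00000000e+00,  0.00000000e+00,
         1.00000000e+00]])}
```

View pics/scene.png

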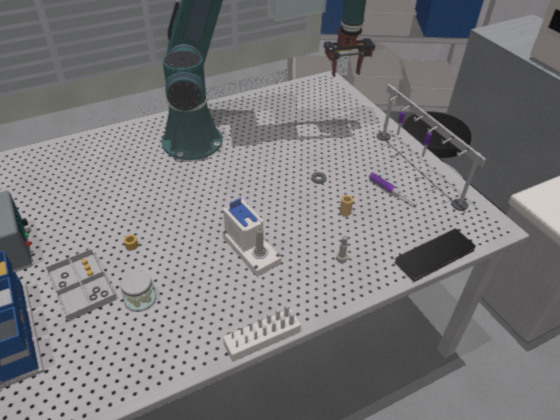

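View pics/side.png

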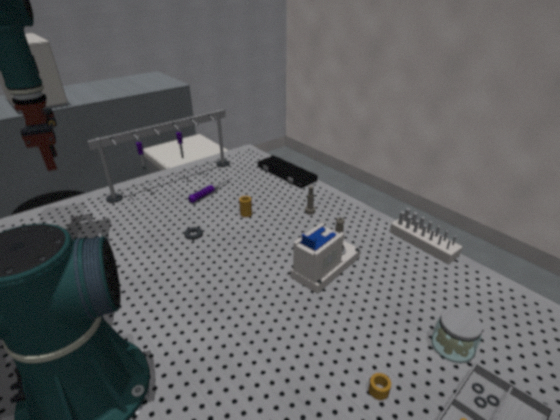

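The scene picture shows the spacer at (346,206), washer at (318,177), screw at (260,240), blue retainer at (243,213), short spacer at (130,242), spare screw at (342,249) and driver at (385,183). The side picture shows the spacer at (246,206), washer at (193,232) and retainer at (318,238).

```bash
python3 - <<'E'
from h import *
for n,boxes in (('scene',dict(spacer=(335,190,358,220),washer=(306,168,330,186),screw=(252,220,268,256),ret=(222,195,268,235),driver=(365,170,418,210),spare=(333,234,352,264))),
  ('side',dict(spacer=(236,192,256,220),washer=(182,222,206,242),ret=(295,222,345,255)))):
    z=np.load(n+'.npz');im,d=z['im'],z['d'];P=world(n,d);hsv=cv2.cvtColor(im,cv2.COLOR_BGR2HSV)
    for k,(a,b,c,e) in boxes.items():
        p=P[b:e,a:c].reshape(-1,3);H=hsv[b:e,a:c].reshape(-1,3)
        if k=='ret': m=(H[:,0]>100)&(H[:,0]<130)&(H[:,1]>120)
        elif k=='spacer': m=(p[:,2]>8)&(H[:,1]>80)
        elif k=='washer': m=(p[:,2]>6)
        else: m=p[:,2]>12
        q=p[m&np.isfinite(p[:,0])]
        print(n,k,len(q),'med',np.median(q,0).round(1),'lo',np.percentile(q,3,0).round(1),'hi',np.percentile(q,97,0).round(1))
        t=q[q[:,2]>np.percentile(q[:,2],98)-5]; print('   top',(t.min(0)+t.max(0))/2,t.max(0)-t.min(0))
        if k=='ret':
            t=q[abs(q[:,2]-121.5)<4]; (c0,wh,an)=cv2.minAreaRect(t[:,:2].astype(np.float32));print('   plate',c0,wh,an)
            t=q[q[:,2]>135]; print('   tab',cv2.minAreaRect(t[:,:2].astype(np.float32)))
    if n=='scene':
        q=P[190:280,215:290].reshape(-1,3);t=q[abs(q[:,2]-30)<5];print('deck',cv2.minAreaRect(t[:,:2].astype(np.float32)))
E
```

```text
scene spacer 188 med [606.1 312.9  45.2] lo [579.7 298.7  11.8] hi [616.2 333.1  63.6]
   top [595.46880408 318.95397439  61.65037529] [34.6644086  36.54576072  5.4348674 ]
scene washer 126 med [410.  322.5  10.2] lo [372.9 297.4   6.4] hi [439.2 355.3  16. ]
   top [410.00944329 323.39359949  14.78369187] [54.7963545  48.53061407  6.87218981]
scene screw 468 med [655.4 -29.   76.9] lo [609.9 -45.9  29.4] hi [674.2   3.9 134.8]
   top [660.57430687 -31.3128382  135.19721954] [16.13926    19.17820801  7.81668285]
scene ret 240 med [567.4 -44.3 122.2] lo [533.6 -64.7 117.9] hi [609.8 -18.3 127.1]
   top [570.07696348 -42.18939078 133.25074807] [84.3040671  50.95830528 21.69041301]
   plate (571.4749145507812, -41.580020904541016) (82.14114379882812, 46.567108154296875) 10.71456241607666
   tab ((527.9249267578125, -32.67122268676758), (0.0, 0.0), 0.0)
scene driver 298 med [562.8 505.4  24.1] lo [494.7 483.8  13.2] hi [670.1 537.7  33.2]
   top [547.58794979 502.73453612  32.87488327] [113.69155303  37.87114242   7.48177365]
scene spare 189 med [770.7 190.2  51. ] lo [756.9 180.2  13.8]
[... 239 characters left out ...]
07.1  44.4] lo [575.  298.5  10.2] hi [607.6 333.3  60.5]
   top [594.74878674 318.72742363  59.2410976 ] [38.62336782 40.55176037  6.4787027 ]
side washer 142 med [407.3 324.8   9.4] lo [382.1 300.9   7. ] hi [431.1 349.7  11.7]
   top [407.13918425 325.84539461  10.08875185] [55.11419448 55.51848326  5.37123795]
side ret 336 med [558.7 -49.  121.5] lo [522.8 -66.2 119. ] hi [603.4 -17.5 144.5]
   top [526.94676315 -49.68922791 143.46254392] [ 8.99609552 33.99159766  5.79284604]
   plate (567.2134399414062, -40.779319763183594) (87.69438171386719, 47.63766098022461) 7.032443523406982
   tab ((526.4817504882812, -49.89625549316406), (8.298201560974121, 34.653202056884766), 15.38215446472168)
```

Emit:
carry_out(rows=[[0, 0, 0, 0, 0, -0.134, 0], [0, 0, 0, 0, 0, -0.134, 0], [0, 0, 0, 0, 0, -0.135, 0], [-1.5, -1.2, 0.2, 0, 0, 0, 0], [-3, -2.5, 0.5, 0, 0, 0, 0], [-3.1, -2.5, 0.5, 0, 0, 0, 0], [-3.1, -2.5, 0.5, 0, 0, 0, 0], [-3.1, -2.5, 0.5, 0, 0, 0, 0], [-3.1, -2.5, 0.5, 0, 0, 0, 0], [-3.1, -2.5, 0.5, 0, 0, 0, 0], [-3.1, -2.5, 0.5, 0, 0, 0, 0], [-3.1, -2.5, 0.5, 0, 0, 0, 0], [-3.1, -2.5, 0.5, 0, 0, 0, 0], [-3.1, -2.5, 0.5, 0, 0, 0, 0], [-3.1, -2.5, 0.5, 0, 0, 0, 0], [-3.0, -2.5, 0.5, 0, 0, 0, 0], [-1.7, -1.7, 0.0, 0, 0, 0, 0], [0, 0, 0, 0, 0, 0, 0], [0, 0, 0, 0, 0, 0, 0]])

```text
time_s: 2.0
position: [594.1, 319.6, 160.0]
tool_rot: [-0.078, 0.997, -0.0, -0.001]
contact_force: [-0.1, -0.1, -0.4]
gripper_width: 1.0
grip_force: 0.0
```

```bash
cat >> h.py <<'E'
def yaw(st):
    M=Rt.from_quat(st['tool_rot']).as_matrix();return np.degrees(np.arctan2(M[1,0],M[0,0])),M
def look(fn):
    s=arm.get_state();im,d=get_image('wrist');cv2.imwrite(f'pics/{fn}.png',im);np.savez(fn+'.npz',im=im,d=d)
    print('t',s['time_s'],'pos',s['position'].round(1),'yaw',yaw(s)[0].round(2),'tilt',yaw(s)[1][2].round(4),'F',s['contact_force'].round(1))
    return s,im,d,world('wrist',d,s)
def totool(s,dw): return (yaw(s)[1].T@np.array(dw)/10).round(3)
def circ(P,zlo,zhi,c,r):
    "circle centre of top surface points near c"
    q=P.reshape(-1,3);m=(q[:,2]>zlo)&(q[:,2]<zhi)&(np.hypot(q[:,0]-c[0],q[:,1]-c[1])<r)
    q=q[m];(x,y),R=cv2.minEnclosingCircle(q[:,:2].astype(np.float32))
    return x,y,R,len(q),np.median(q[:,2])
E
python3 - <<'E'
from h import *
s,im,d,P=look('w1')
print(circ(P,55,66,(595,319),40)); q=P.reshape(-1,3);q=q[(q[:,2]>56)&(q[:,2]<66)]
print(q.min(0),q.max(0))
E
```

```text
t 2.0 pos [594.1 319.6 160. ] yaw -171.07 tilt [ 1.6e-03  1.0e-04 -1.0e+00] F [-0.1 -0.1 -0.4]
(594.8932495117188, 318.2142333984375, 19.91303062438965, 1088, np.float64(59.58015624293894))
[575.41887991 298.51793222  56.09409603] [614.40973376 337.80882429  62.02164755]
```

View pics/w1.png

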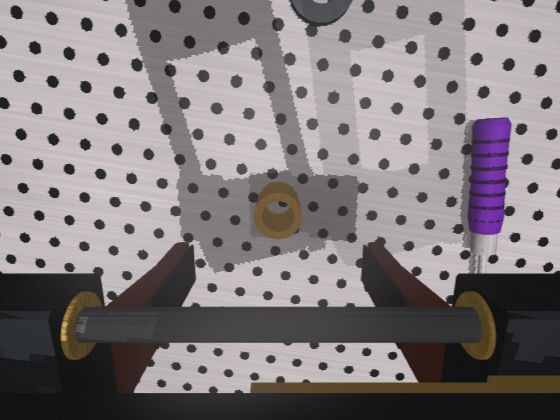

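Wrist view: the spacer ring centred at about (278,212), between open fingers; its measured radius of 19.9 and top at 59.6 match. Descend and grip.

Emit:
carry_out(rows=[[-0.06, -0.15, 1.0, 0, 0, 0, 0], [0, 0, 2.5, 0, 0, 0, 0], [0, 0, 3, 0, 0, 0, 0], [0, 0, 3, 0, 0, 0, 0], [0, 0, 2.5, 0, 0, 0, 0], [0, 0, 0.9, 0, 0, 0, 0], [0, 0, 0, 0, 0, 0, 0], [0, 0, 0, 0, 0, 0, 1], [0, 0, 0, 0, 0, 0, 1], [0, 0, 0, 0, 0, 0, 1], [0, 0, 0, 0, 0, 0, 1], [0, 0, 0, 0, 0, 0, 1], [0, 0, 0, 0, 0, 0, 1], [0, 0, 0, 0, 0, 0, 1], [0, 0, 0, 0, 0, 0, 1]], squeeze=30)

```text
time_s: 3.55
position: [595.4, 318.6, 31.8]
tool_rot: [-0.078, 0.997, 0.0, 0.0]
contact_force: [-1.1, -0.4, 1.8]
gripper_width: 0.449
grip_force: 30.0
```

Emit:
carry_out(rows=[[0, 0, -1, 0, 0, 0, 1], [0, 0, -2.5, 0, 0, 0, 1], [0, 0, -4, 0, 0, 0, 1], [0, 0, -4, 0, 0, 0, 1], [0, 0, -4, 0, 0, 0, 1], [-0.3, -1.6, -3, 0, 0, 0, 1], [-0.6, -3, -0.4, 0, 0, 0, 1], [-0.7, -3.5, 0, 0, 0, 0, 1], [-0.7, -4, 0, 0, 0, 0, 1], [-0.8, -4, 0, 0, 0, 0, 1], [-0.8, -4, 0, 0, 0, 0, 1], [-0.8, -4, 0, 0, 0, 0, 1], [-0.8, -4, 0, 0, 0, 0, 1], [-0.8, -4, 0, 0, 0, 0, 1], [-0.8, -3, 0, 0, 0, 0, 1], [0, -0.5, 0, 0, 0, 0, 1], [0, 0, 0, 0, 0, 0, 1]])

```text
time_s: 5.25
position: [720.7, -23.1, 220.2]
tool_rot: [-0.078, 0.997, 0.0, -0.001]
contact_force: [-1.2, -0.0, -4.0]
gripper_width: 0.448
grip_force: 30.0
```

```bash
python3 - <<'E'
from h import *
s,im,d,P=look('w2')
print('tip',circ(P,132.5,138,(660,-31),20),'cone shoulder',circ(P,126,137,(660,-31),20))
q=P.reshape(-1,3)
hsv=cv2.cvtColor(im,cv2.COLOR_BGR2HSV).reshape(-1,3)
t=q[(abs(q[:,2]-30)<3)];print('deck',cv2.minAreaRect(t[:,:2].astype(np.float32)))
b=(hsv[:,0]>100)&(hsv[:,0]<130)&(hsv[:,1]>120)
t=q[b&(abs(q[:,2]-121.5)<3)];print('plate',cv2.minAreaRect(t[:,:2].astype(np.float32)))
E
```

```text
t 5.25 pos [720.7 -23.1 220.2] yaw -171.11 tilt [ 1.5e-03  4.0e-04 -1.0e+00] F [-1.2 -0.  -4. ]
tip (657.28125, -29.007352828979492, 8.554240226745605, 385, np.float64(134.00836541092457)) cone shoulder (657.142578125, -28.981550216674805, 10.964821815490723, 699, np.float64(132.9215412545393))
deck ((735.3872680664062, 1.543426513671875), (274.3684997558594, 307.3351745605469), 34.109466552734375)
plate ((589.117431640625, -37.79392623901367), (47.19367218017578, 49.419559478759766), 8.624076843261719)
```

View pics/w2.png

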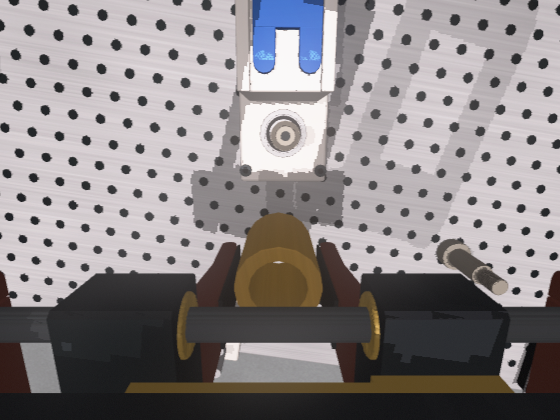

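Tip at pixel (285,135), spacer in hand at (278,285), plate slot at (287,40). The tip's height (134.0) and diameters check out. Move above the tip and lower.

Emit:
carry_out(rows=[[1.0, 0.2, 0, 0, 0, 0, 1], [1.8, 0.5, 0, 0, 0, 0, 1], [2.0, 0.5, 0, 0, 0, 0, 1], [1.34, 0.34, 1, 0, 0, 0, 1], [0, 0, 2.0, 0, 0, 0, 1], [0, 0, 1.5, 0, 0, 0, 1], [0, 0, 0, 0, 0, 0, 1], [0, 0, 0, 0, 0, 0, 1]])

```text
time_s: 6.1
position: [657.9, -15.7, 175.6]
tool_rot: [-0.079, 0.997, 0.0, -0.0]
contact_force: [0.7, 0.3, -3.1]
gripper_width: 0.448
grip_force: 30.0
```

```bash
python3 - <<'E'
from h import *
s,im,d,P=look('w3')
o=[]
for n in('scene','side'):
    im2,d2=get_image(n);Q=world(n,d2);np.savez(n+'2.npz',im=im2,d=d2)
    x,y=(230,200) if n=='scene' else (300,190)
    o.append(cv2.resize(im2[y:y+80,x:x+80],(400,400),interpolation=cv2.INTER_CUBIC))
    q=Q.reshape(-1,3);m=(np.hypot(q[:,0]-657,q[:,1]+29)<30)
    for z in(125,130,150,160): t=q[m&(abs(q[:,2]-z)<3)]; print(n,z,len(t),t.min(0).round(1) if len(t) else '',t.max(0).round(1) if len(t) else '')
cv2.imwrite('pics/s2.png',np.hstack(o)); print(totool(s,np.array([657.7,-28.8,s['position'][2]])-s['position']))
E
```

```text
t 6.1 pos [657.9 -15.7 175.6] yaw -170.95 tilt [ 7.e-04  1.e-04 -1.e+00] F [ 0.7  0.3 -3.1]
scene 125 6 [657.1 -37.9 124.6] [668.3 -23.  126.8]
scene 130 14 [647.1 -39.3 128.5] [667.9 -21.2 132.7]
scene 150 18 [652.9 -37.  147.1] [680.3  -8.1 152.3]
scene 160 22 [653.6 -37.3 157.2] [681.3  -5.3 163. ]
side 125 15 [646.4 -40.1 122.4] [667.3 -23.2 127.5]
side 130 26 [646.9 -38.4 127.1] [663.2 -19.1 132.8]
side 150 34 [637.2 -36.3 147.1] [668.1  -4.1 152.9]
side 160 29 [639.1 -37.3 157. ] [665.2  -8.5 162.7]
[ 0.229 -1.285 -0.   ]
```

View pics/s2.png

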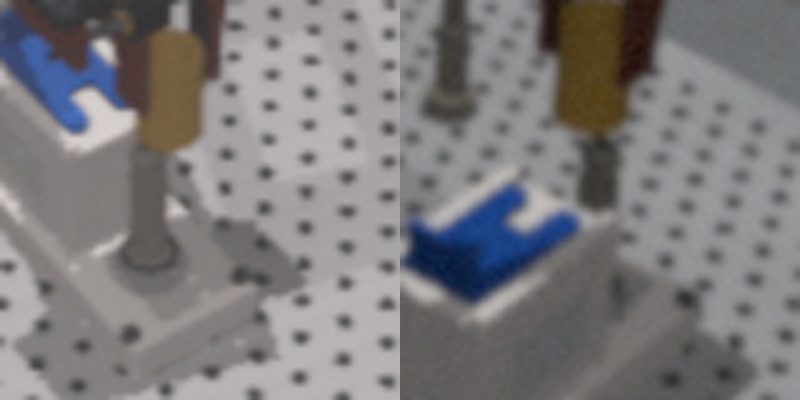

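The crops show the spacer hanging just above the tip but about 13 mm off in y (my sign slip). Correcting.

Emit:
carry_out(rows=[[0.1, -0.5, 0, 0, 0, 0, 1], [0.13, -0.79, 0, 0, 0, 0, 1], [0, 0, 0, 0, 0, 0, 1], [0, 0, 0, 0, 0, 0, 1]])

```text
time_s: 6.65
position: [658.0, -30.0, 175.8]
tool_rot: [-0.078, 0.997, -0.0, 0.0]
contact_force: [-0.5, -0.4, -3.3]
gripper_width: 0.452
grip_force: 30.0
```

```bash
python3 - <<'E'
from h import *
s=arm.get_state();print(s['position'],totool(s,np.array([657.7,-28.8,s['position'][2]])-s['position']))
for n in('scene','side'):
    im2,d2=get_image(n);Q=world(n,d2);q=Q;c=get_calibration(n)
    m=(np.hypot(q[...,0]-657,q[...,1]+29)<30)
    hsv=cv2.cvtColor(im2,cv2.COLOR_BGR2HSV)
    for lab,z,bm in (('spacer',152,hsv[...,1]>90),('spacer',160,hsv[...,1]>90),('screw',127,hsv[...,1]<90),('screw',131,hsv[...,1]<90)):
        v,u=np.nonzero(m&(abs(q[...,2]-z)<4)&bm)
        # per-row pixel centre -> ray at known height, compare lateral
        for r in sorted(set(v)):
            uu=u[v==r]
            print(n,lab,z,'row',r,'cols',uu.min(),uu.max(),(uu.min()+uu.max())/2)
E
```

```text
[657.99737484 -30.0172541  175.75084512] [ 0.01   0.125 -0.   ]
scene spacer 152 row 226 cols 264 264 264.0
scene spacer 152 row 228 cols 255 263 259.0
scene spacer 152 row 229 cols 254 262 258.0
scene spacer 152 row 230 cols 255 262 258.5
scene spacer 152 row 231 cols 257 257 257.0
scene spacer 160 row 225 cols 264 264 264.0
scene spacer 160 row 226 cols 254 263 258.5
scene spacer 160 row 227 cols 254 264 259.0
scene spacer 160 row 228 cols 254 260 257.0
scene spacer 160 row 229 cols 259 260 259.5
scene screw 127 row 231 cols 262 262 262.0
scene screw 127 row 232 cols 256 262 259.0
scene screw 127 row 233 cols 257 261 259.0
scene screw 131 row 231 cols 261 262 261.5
scene screw 131 row 232 cols 256 262 259.0
scene screw 131 row 233 cols 257 261 259.0
side spacer 152 row 214 cols 335 335 335.0
side spacer 152 row 215 cols 335 347 341.0
side spacer 152 row 216 cols 336 347 341.5
side spacer 152 row 217 cols 337 346 341.5
side spacer 152 row 218 cols 342 343 342.5
side spacer 160 row 211 cols 335 336 335.5
side spacer 160 row 212 cols 335 348 341.5
side spacer 160 row 213 cols 335 348 341.5
side spacer 160 row 214 cols 336 348 342.0
side spacer 160 row 215 cols 339 346 342.5
side screw 127 row 219 cols 336 336 336.0
side screw 127 row 220 cols 336 344 340.0
side screw 127 row 221 cols 336 344 340.0
side screw 127 row 222 cols 336 343 339.5
side screw 127 row 223 cols 337 343 340.0
side screw 127 row 224 cols 341 341 341.0
side screw 131 row 219 cols 336 337 336.5
side screw 131 row 220 cols 336 344 340.0
side screw 131 row 221 cols 336 344 340.0
side screw 131 row 222 cols 337 343 340.0
side screw 131 row 223 cols 340 341 340.5
```

```bash
python3 - <<'E'
from h import *
for n in('scene','side'):
    c=get_calibration(n);R=np.array(c['R'])
    f=lambda X:(lambda p:(c['fx']*p[0]/p[2]+c['cx'],c['fy']*p[1]/p[2]+c['cy']))(R@np.array(X)+np.array(c['t']))
    print(n,f([657.2,-29,127]),f([657.2,-29,144]),f([657.2,-29,156]),f([658,-30,156]),'d/dx',np.subtract(f([667.2,-29,156]),f([657.2,-29,156])),'d/dy',np.subtract(f([657.2,-19,156]),f([657.2,-29,156])))
    im,d=get_image(n); g=im.astype(float)
    hsv=cv2.cvtColor(im,cv2.COLOR_BGR2HSV)
    rows=range(222,236) if n=='scene' else range(208,226)
    lo=246 if n=='scene' else 328
    for r in rows: print(r,' '.join(f'{hsv[r,u,1]:3d}' for u in range(lo,lo+26)))
E
```

```text
scene (np.float64(258.8261007614499), np.float64(230.4592206798478)) (np.float64(258.80160137868666), np.float64(226.30788842183802)) (np.float64(258.7840653511821), np.float64(223.33647165758072)) (np.float64(258.5878630768754), np.float64(223.6277246547781)) d/dx [1.54290015 2.26999142] d/dy [ 3.18219596 -1.10024033]
222  97  17   9  12  19  34  52  71  72  99 108 113 115 113 114 113 113 111 108  84  18   7   5   6   6   6
223 133  42   4  11  12  17  36  59  70 101 110 110 112 115 113 113 111 114 109  87  19   5   5   5   6   5
224 138  59   5  11  12  11  22  58  96 109 114 115 115 111 114 111 115 113 113  78  18   5   5   5   6   6
225 103  23   8  11  11  11  22  76 112 116 111 113 115 113 115 111 112 114 111  83  18   7   7   5   6   6
226  24   7  10  12  11  12  22  77 108 107 119 114 116 109 113 115 114 109 115  91  32   5   7   7   5   6
227   9   9  11  11  11  12  24  79 110 111 112 109 122 117 109 112 111 112 104  77  40  15   3   7   5   6
228  10  10  11  11  11  14  29  76 106 110 111 113 113 119 117 113 114 109  88  34  12   7   7   5   5   6
229  11  11  11  12  14
[... 2299 characters left out ...]
 116 115  95  57  32  18   7   2   3   2   5   5   2
220   6   5   3   3   7   5   5   2  11  32  40  60  51  62  53  40  17   6   3   3   5   5   7   6   8   4
221   4   2   7   2   7   5   0   4   5  27  28  35  30  33  38  16   5   4   5   5   5   5   8   5   2   6
222   0   3   3   5   4   2   6   0   8  17  28  34  26  30  23  12   2   4   0   5   3   9   2   2   9   6
223   3   2   5   6   7   8   3   5   5  15  32  28  39  31  26   3   4   4   5   3   2   5   7   7   4   7
224   5   5   3   7   0   9   9   0  12  23  33  32  20  24  17   2   6   8   3   3   2   3   5   3   5   2
225   3   3   3   3   2   4   6   5  16  16  19  22  22  22  18  10   6   7   5   7   6   4   6   4   5   5
```

Emit:
carry_out(rows=[[0.08, 0.04, 0.5, 0, 0, 0, 1], [0, 0, 0.5, 0, 0, 0, 1], [0, 0, 0.5, 0, 0, 0, 1], [0, 0, 0.4, 0, 0, 0, 1], [0, 0, 0, 0, 0, 0, 1], [0, 0, 0, 0, 0, 0, 1]])

```text
time_s: 7.45
position: [657.0, -29.2, 156.5]
tool_rot: [-0.079, 0.997, -0.0, -0.0]
contact_force: [0.3, -0.6, -2.1]
gripper_width: 0.448
grip_force: 30.0
```

Emit:
carry_out(rows=[[0, 0, 0.5, 0, 0, 0, 1], [0, 0, 0.7, 0, 0, 0, 1], [0, 0, 0.8, 0, 0, 0, 1], [0, 0, 0.8, 0, 0, 0, 1], [0, 0, 0.7, 0, 0, 0, 1], [0, 0, 0.5, 0, 0, 0, 1], [0, 0, 0, 0, 0, 0, 1]])

```text
time_s: 8.15
position: [656.4, -29.1, 115.5]
tool_rot: [-0.078, 0.997, 0.0, -0.001]
contact_force: [0.2, -0.6, -3.9]
gripper_width: 0.448
grip_force: 30.0
```

Emit:
carry_out(rows=[[0, 0, 0.6, 0, 0, 0, 1], [0, 0, 0.8, 0, 0, 0, 1], [0, 0, 0.8, 0, 0, 0, 1], [0, 0, 0.8, 0, 0, 0, 1], [0, 0, 0.4, 0, 0, 0, 1], [0, 0, 0.2, 0, 0, 0, 1], [0, 0, 0.15, 0, 0, 0, 1], [0, 0, 0.05, 0, 0, 0, 1], [0, 0, 0.05, 0, 0, 0, 1], [0, 0, 0, 0, 0, 0, 1]])

```text
time_s: 9.15
position: [657.2, -29.2, 78.4]
tool_rot: [-0.079, 0.997, -0.0, 0.0]
contact_force: [-0.8, 0.6, -3.2]
gripper_width: 0.452
grip_force: 30.0
```

Emit:
carry_out(rows=[[0, 0, 0.1, 0, 0, 0, 1], [0, 0, 0.1, 0, 0, 0, 1], [0, 0, 0.05, 0, 0, 0, 1], [0, 0, 0, 0, 0, 0, 1]])

```text
time_s: 9.55
position: [657.1, -29.2, 75.8]
tool_rot: [-0.079, 0.997, -0.0, 0.0]
contact_force: [-0.6, -0.1, -1.5]
gripper_width: 0.45
grip_force: 30.0
```

Emit:
carry_out(rows=[[0, 0, 0.05, 0, 0, 0, 1], [0, 0, 0.05, 0, 0, 0, 1], [0, 0, 0, 0, 0, 0, 1]])

```text
time_s: 9.85
position: [657.1, -29.2, 75.8]
tool_rot: [-0.079, 0.997, -0.0, 0.0]
contact_force: [-2.5, 0.4, 6.9]
gripper_width: 0.45
grip_force: 30.0
```

Emit:
carry_out(rows=[[0, 0, 0, 0, 0, 0, 0], [0, 0, 0, 0, 0, 0, 0], [0, 0, 0, 0, 0, 0, 0], [0, 0, 0, 0, 0, 0, 0], [0, 0, 0, 0, 0, 0, 0], [0, 0, -0.5, 0, 0, 0, 0], [0, 0, -1.5, 0, 0, 0, 0], [0, 0, -3, 0, 0, 0, 0], [0, 0, -4, 0, 0, 0, 0], [0, 0, -4, 0, 0, 0, 0], [0, 0, -1, 0, 0, 0, 0]])

```text
time_s: 10.95
position: [660.2, -29.6, 221.5]
tool_rot: [-0.079, 0.997, -0.001, 0.005]
contact_force: [-0.0, 0.2, 0.3]
gripper_width: 1.0
grip_force: 0.0
```

Emit:
carry_out(rows=[[0.5, 1.0, 0, 0, 0, 0, 0], [1.2, 2.3, 0, 0, 0, 0, 0], [1.6, 3.3, 0, 0, 0, 0, 0], [1.6, 3.3, 0, 0, 0, 0, 0], [1.6, 3.3, 0, 0, 0, 0, 0], [1.6, 3.3, 0, 0, 0, 0, 0], [1.6, 3.3, 0.5, 0, 0, 0, 0], [1.6, 3.3, 1, 0, 0, 0, 0], [1.6, 3.3, 1.5, 0, 0, 0, 0], [1.6, 3.3, 2, 0, 0, 0, 0], [1.6, 3.3, 2, 0, 0, 0, 0], [1.6, 3.0, 2, 0, 0, 0, 0], [1.0, 2.0, 1, 0, 0, 0, 0], [0.4, 0.8, 0.5, 0, 0, 0, 0], [0, 0, 0, 0, 0, 0, 0], [0, 0, 0, 0, 0, 0, 0]])

```text
time_s: 12.55
position: [407.9, 323.6, 109.6]
tool_rot: [-0.079, 0.997, -0.0, -0.0]
contact_force: [-0.8, -1.1, -0.6]
gripper_width: 0.998
grip_force: 0.0
```

```bash
python3 - <<'E'
from h import *
s,im,d,P=look('w4')
c=circ(P,7,14,(408,325),40);print(c); print(totool(s,np.array([c[0],c[1],s['position'][2]])-s['position']))
im2,d2=get_image('scene');q=world('scene',d2).reshape(-1,3);t=q[np.hypot(q[:,0]-657,q[:,1]+29)<22];t=t[(t[:,2]>95)&(t[:,2]<140)]
print(np.histogram(t[:,2],bins=range(94,142,4)))
cv2.imwrite('pics/w4s.png',np.hstack([im,cv2.resize(im2[190:280,210:300],(420,420))])[:, 180:980])
E
```

```text
t 12.55 pos [407.9 323.6 109.6] yaw -170.98 tilt [ 2.e-04 -6.e-04 -1.e+00] F [-0.8 -1.1 -0.6]
(407.5466613769531, 325.8360900878906, 27.994890213012695, 2751, np.float64(9.621482121191733))
[-0.004  0.222 -0.   ]
(array([ 4, 17, 39, 27, 17,  8,  1,  2,  8, 17, 11]), array([ 94,  98, 102, 106, 110, 114, 118, 122, 126, 130, 134, 138]))
```

View pics/w4s.png

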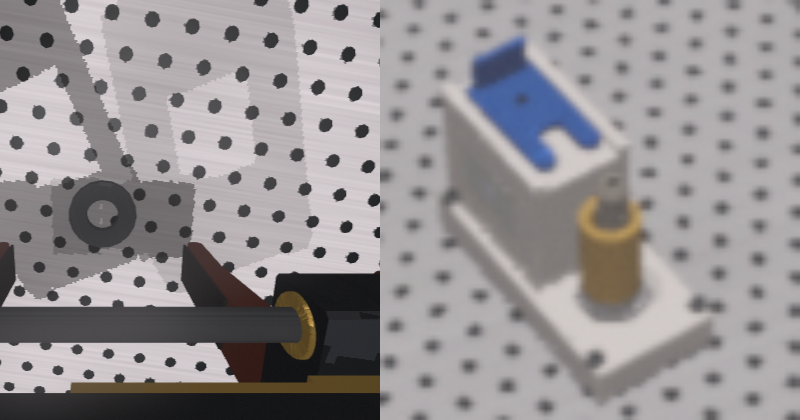

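Left: washer at (102,214) in the crop, radius 28.0 as specified; right: the spacer is seated upright. Descend on the washer.

Emit:
carry_out(rows=[[0, 0.1, 1, 0, 0, 0, 0], [0, 0.12, 2.5, 0, 0, 0, 0], [0, 0, 3, 0, 0, 0, 0], [0, 0, 2.5, 0, 0, 0, 0], [0, 0, 1, 0, 0, 0, 0], [0, 0, 0.5, 0, 0, 0, 0], [0, 0, 0.15, 0, 0, 0, 0], [0, 0, 0, 0, 0, 0, 0], [0, 0, 0, 0, 0, 0, 0]])

```text
time_s: 13.55
position: [408.0, 326.7, 4.1]
tool_rot: [-0.079, 0.997, 0.0, 0.001]
contact_force: [0.3, -0.2, -0.1]
gripper_width: 1.002
grip_force: 0.0
```

Emit:
carry_out(rows=[[0, -0.05, 0.15, 0, 0, 0, 0], [0, 0, 0, 0, 0, 0, 0], [0, 0, 0, 0, 0, 0, 1], [0, 0, 0, 0, 0, 0, 1], [0, 0, 0, 0, 0, 0, 1], [0, 0, 0, 0, 0, 0, 1], [0, 0, 0, 0, 0, 0, 1], [0, 0, 0, 0, 0, 0, 1]], squeeze=30)

```text
time_s: 14.35
position: [407.4, 325.8, 1.6]
tool_rot: [-0.079, 0.997, -0.0, -0.0]
contact_force: [-0.0, 1.3, -0.2]
gripper_width: 0.624
grip_force: 30.0
```

Emit:
carry_out(rows=[[0, 0, -0.5, 0, 0, 0, 1], [0, 0, -1.8, 0, 0, 0, 1], [0, 0, -3, 0, 0, 0, 1], [0, 0, -3.5, 0, 0, 0, 1], [-0.5, -1, -3.5, 0, 0, 0, 1], [-1.2, -2.4, -3, 0, 0, 0, 1], [-1.6, -3.3, -1.5, 0, 0, 0, 1], [-1.6, -3.3, -0.5, 0, 0, 0, 1], [-1.6, -3.3, 0, 0, 0, 0, 1], [-1.6, -3.3, 0, 0, 0, 0, 1], [-1.6, -3.3, 0, 0, 0, 0, 1], [-1.6, -3.3, 0, 0, 0, 0, 1], [-1.6, -3.3, 0, 0, 0, 0, 1], [-1.6, -3.3, 0, 0, 0, 0, 1], [-1.6, -3.3, 0, 0, 0, 0, 1], [-1.6, -3.0, 0, 0, 0, 0, 1], [-1.0, -2.0, 0, 0, 0, 0, 1], [-0.4, -0.85, 0, 0, 0, 0, 1], [0, 0, 0, 0, 0, 0, 1], [0, 0, 0, 0, 0, 0, 1]])

```text
time_s: 16.35
position: [656.0, -28.1, 174.4]
tool_rot: [-0.079, 0.997, 0.0, -0.001]
contact_force: [0.8, -1.0, -1.3]
gripper_width: 0.624
grip_force: 30.0
```

```bash
python3 - <<'E'
from h import *
s,im,d,P=look('w5');print(totool(s,np.array([657.2,-29.0,s['position'][2]])-s['position']))
z=s['position'][2];print(circ(P,z+3,z+12,s['position'][:2],34))
E
```

```text
t 16.35 pos [656.  -28.1 174.4] yaw -170.99 tilt [ 1.4e-03  9.0e-04 -1.0e+00] F [ 0.8 -1.  -1.3]
[-0.107 -0.109 -0.   ]
(650.701171875, -28.90985107421875, 32.402774810791016, 6944, np.float64(182.3632565482999))
```

View pics/w5.png

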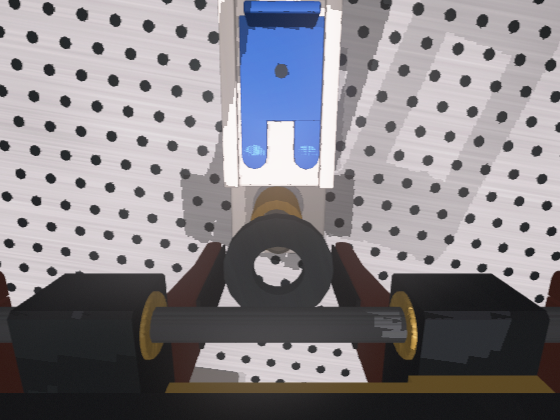

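The washer sits level in the grip, centred at (278,268). The spacer is below at (275,215) and the retainer at (281,90). Lower past the tip.

Emit:
carry_out(rows=[[-0.1, -0.1, 1, 0, 0, 0, 1], [0, 0, 1.5, 0, 0, 0, 1], [0, 0, 1, 0, 0, 0, 1], [0, 0, 0.5, 0, 0, 0, 1], [0, 0, 0.4, 0, 0, 0, 1], [0, 0, 0.3, 0, 0, 0, 1], [0, 0, 0, 0, 0, 0, 1], [0, 0, 0, 0, 0, 0, 1]])

```text
time_s: 17.2
position: [657.9, -29.6, 127.7]
tool_rot: [-0.078, 0.997, 0.0, -0.0]
contact_force: [-0.5, 1.5, -1.2]
gripper_width: 0.625
grip_force: 30.0
```

Emit:
carry_out(rows=[[0.04, 0.04, 0.3, 0, 0, 0, 1], [0, 0, 0.4, 0, 0, 0, 1], [0, 0, 0.4, 0, 0, 0, 1], [0, 0, 0.4, 0, 0, 0, 1], [0, 0, 0.2, 0, 0, 0, 1], [0, 0, 0, 0, 0, 0, 1], [0, 0, 0, 0, 0, 0, 1]])

```text
time_s: 17.9
position: [657.8, -29.6, 110.6]
tool_rot: [-0.079, 0.997, -0.0, -0.0]
contact_force: [0.0, 0.5, -1.6]
gripper_width: 0.622
grip_force: 30.0
```

Emit:
carry_out(rows=[[0, 0, 0.15, 0, 0, 0, 1], [0, 0, 0.1, 0, 0, 0, 1], [0, 0, 0.1, 0, 0, 0, 1], [0, 0, 0.05, 0, 0, 0, 1], [0, 0, 0, 0, 0, 0, 1]])

```text
time_s: 18.4
position: [657.7, -29.5, 106.6]
tool_rot: [-0.079, 0.997, -0.0, -0.0]
contact_force: [-0.4, 0.2, -0.7]
gripper_width: 0.627
grip_force: 30.0
```

Emit:
carry_out(rows=[[0, 0, 0.05, 0, 0, 0, 1], [0, 0, 0.05, 0, 0, 0, 1], [0, 0, 0, 0, 0, 0, 1]])

```text
time_s: 18.7
position: [657.8, -29.5, 105.7]
tool_rot: [-0.079, 0.997, -0.0, 0.0]
contact_force: [-0.4, 0.0, -2.2]
gripper_width: 0.625
grip_force: 30.0
```

Emit:
carry_out(rows=[[0, 0, 0.05, 0, 0, 0, 1], [0, 0, 0.05, 0, 0, 0, 1], [0, 0, 0, 0, 0, 0, 1]])

```text
time_s: 19.0
position: [657.9, -29.5, 105.6]
tool_rot: [-0.079, 0.997, -0.0, 0.0]
contact_force: [-1.9, -0.5, 5.9]
gripper_width: 0.626
grip_force: 30.0
```

Emit:
carry_out(rows=[[0, 0, 0, 0, 0, 0, 0], [0, 0, 0, 0, 0, 0, 0], [0, 0, 0, 0, 0, 0, 0], [0, 0, 0, 0, 0, 0, 0], [0, 0, 0, 0, 0, 0, 0], [0, 0, -0.5, 0, 0, 0, 0], [0, 0, -1.5, 0, 0, 0, 0], [0, 0, -3, 0, 0, 0, 0], [0, 0, -4, 0, 0, 0, 0], [1, 0, -3, 0, 0, 0, 0], [2.5, 0, 0, 0, 0, 0, 0], [3, 0, 0, 0, 0, 0, 0.5], [2, 0, 0, 0, 0, 0, 1], [1, 0, 0, 0, 0, 0, 1], [0, 0, 0, 0, 0, 0, 1], [0, 0, 0, 0, 0, 0, 1]])

```text
time_s: 20.6
position: [565.1, -44.5, 225.4]
tool_rot: [-0.078, 0.997, -0.0, 0.001]
contact_force: [0.2, -0.3, 0.3]
gripper_width: 0.582
grip_force: 0.0
```

```bash
python3 - <<'E'
from h import *
s,im,d,P=look('w6')
hsv=cv2.cvtColor(im,cv2.COLOR_BGR2HSV)
b=(hsv[...,0]>100)&(hsv[...,0]<130)&(hsv[...,1]>100)
for n,lo,hi in(('plate',118.5,125),('tab',142,150)):
    q=P[b&(P[...,2]>lo)&(P[...,2]<hi)];print(n,len(q),np.median(q[:,2]),cv2.minAreaRect(q[:,:2].astype(np.float32)))
q=P.reshape(-1,3);print('washer',circ(P,111,118,(657.2,-29),33),'tip',circ(P,132.5,138,(657.2,-29),20))
E
```

```text
t 20.6 pos [565.1 -44.5 225.4] yaw -171.0 tilt [-1.9e-03 -6.0e-04 -1.0e+00] F [ 0.2 -0.3  0.3]
plate 4523 121.14553889009584 ((568.77978515625, -41.06239700317383), (88.75423431396484, 48.894798278808594), 8.54055404663086)
tab 436 144.9763640648176 ((527.7598876953125, -47.480194091796875), (5.720587253570557, 39.69587326049805), 8.300962448120117)
washer (651.3973999023438, -31.62514305114746, 26.837997436523438, 1096, np.float64(113.50227189981709)) tip (0.0, 0.0, 0.0, 0, np.float64(nan))
  return _methods._mean(a, axis=axis, dtype=dtype,
  ret = ret.dtype.type(ret / rcount)
```

View pics/w6.png

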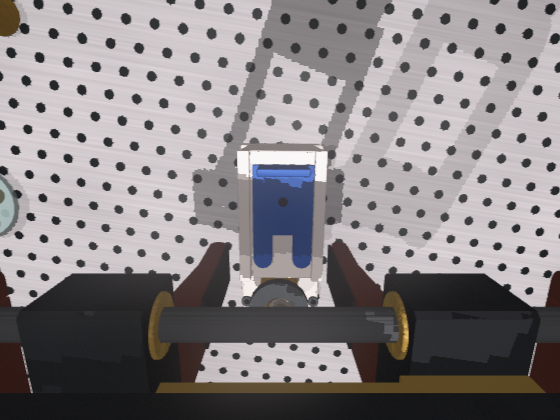

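Retainer plate at (283,215), tab at (284,172), washer at (278,295) with its top at 113.5, so it is seated. Go behind the tab with the fingers shut.

Emit:
carry_out(rows=[[1, 0.1, 0, 0, 0, 0, 1], [2.2, 0.1, 0, 0, 0, 0, 1], [2, 0.12, 0, 0, 0, 0, 1], [1.03, 0, 0, 0, 0, 0, 1], [0, 0, 1, 0, 0, 0, 1], [0, 0, 3, 0, 0, 0, 1], [0, 0, 3, 0, 0, 0, 1], [0, 0, 2, 0, 0, 0, 1], [0, 0, 0.8, 0, 0, 0, 1], [0, 0, 0, 0, 0, 0, 1], [0, 0, 0, 0, 0, 0, 1]])

```text
time_s: 21.75
position: [502.8, -51.1, 127.1]
tool_rot: [-0.079, 0.997, -0.0, 0.0]
contact_force: [0.2, 0.1, 0.2]
gripper_width: 0.009
grip_force: 0.0
```

```bash
python3 - <<'E'
from h import *
s=arm.get_state();print(s['position'],s['contact_force'],totool(s,np.array([514.9,-49.3,127])-s['position']))
E
```

```text
[502.77319116 -51.09640307 127.05457326] [0.21008514 0.13220484 0.18151147] [-1.226 -0.013  0.006]
```

Emit:
carry_out(rows=[[-0.4, 0, 0, 0, 0, 0, 1], [-0.4, 0, 0, 0, 0, 0, 1], [-0.3, 0, 0, 0, 0, 0, 1], [-0.3, 0, 0, 0, 0, 0, 1], [-0.4, 0, 0, 0, 0, 0, 1], [-0.5, 0, 0, 0, 0, 0, 1], [-0.5, 0, 0, 0, 0, 0, 1], [-0.5, 0, 0, 0, 0, 0, 1], [-0.5, 0, 0, 0, 0, 0, 1], [-0.5, 0, 0, 0, 0, 0, 1], [-0.5, 0, 0, 0, 0, 0, 1], [-0.5, 0, 0, 0, 0, 0, 1], [-0.5, 0, 0, 0, 0, 0, 1], [-0.4, 0, 0, 0, 0, 0, 1], [-0.4, 0, 0, 0, 0, 0, 1], [-0.3, 0, 0, 0, 0, 0, 1], [0, 0, 0, 0, 0, 0, 1]])

```text
time_s: 23.45
position: [570.6, -40.1, 126.7]
tool_rot: [-0.079, 0.997, -0.0, 0.0]
contact_force: [-0.9, -0.1, -0.0]
gripper_width: 0.008
grip_force: 0.0
```

Emit:
carry_out(rows=[[-0.3, 0, 0, 0, 0, 0, 1], [-0.3, 0, 0, 0, 0, 0, 1], [-0.2, 0, 0, 0, 0, 0, 1], [-0.1, 0, 0, 0, 0, 0, 1], [-0.1, 0, 0, 0, 0, 0, 1], [0, 0, 0, 0, 0, 0, 1]])

```text
time_s: 24.05
position: [580.1, -38.6, 126.7]
tool_rot: [-0.079, 0.997, -0.0, 0.0]
contact_force: [0.2, -0.2, -0.3]
gripper_width: 0.005
grip_force: 0.1
```

Emit:
carry_out(rows=[[-0.1, 0, 0, 0, 0, 0, 1], [-0.1, 0, 0, 0, 0, 0, 1], [-0.1, 0, 0, 0, 0, 0, 1], [0, 0, 0, 0, 0, 0, 1]])

```text
time_s: 24.45
position: [582.5, -38.2, 126.6]
tool_rot: [-0.079, 0.997, -0.0, -0.0]
contact_force: [-1.7, -1.2, 1.9]
gripper_width: 0.005
grip_force: 1.1
```

Emit:
carry_out(rows=[[-0.05, 0, 0, 0, 0, 0, 1], [-0.05, 0, 0, 0, 0, 0, 1], [-0.05, 0, 0, 0, 0, 0, 1], [0, 0, 0, 0, 0, 0, 1]])

```text
time_s: 24.85
position: [582.6, -38.1, 126.5]
tool_rot: [-0.079, 0.997, -0.0, -0.002]
contact_force: [-6.2, -1.8, 4.8]
gripper_width: 0.005
grip_force: 3.3
```

Emit:
carry_out(rows=[[-0.1, 0, 0, 0, 0, 0, 1], [-0.1, 0, 0, 0, 0, 0, 1], [0, 0, 0, 0, 0, 0, 1]])

```text
time_s: 25.15
position: [582.7, -38.0, 126.4]
tool_rot: [-0.079, 0.997, -0.0, -0.003]
contact_force: [-12.0, -2.9, 7.6]
gripper_width: 0.005
grip_force: 5.8
```

Emit:
carry_out(rows=[[0.2, 0, 0, 0, 0, 0, 1], [0.3, 0, 0, 0, 0, 0, 1], [0.6, 0, 0, 0, 0, 0, 1], [1.2, 0, 0, 0, 0, 0, 1], [1.2, 0, -0.5, 0, 0, 0, 1], [0, 0, -2, 0, 0, 0, 1], [0, 0, -4, 0, 0, 0, 1], [0, 0, -4, 0, 0, 0, 1], [0, 0, -1.5, 0, 0, 0, 1], [-1, 0, 0, 0, 0, 0, 1], [-3, 0, 0, 0, 0, 0, 1], [-4, 0, 0, 0, 0, 0, 1], [-4, 0, 0, 0, 0, 0, 1], [-2, 0, 0, 0, 0, 0, 1], [-1, 0, 0, 0, 0, 0, 1], [0, 0, 0, 0, 0, 0, 1], [0, 0, 0, 0, 0, 0, 1]])

```text
time_s: 26.85
position: [698.6, -19.6, 245.7]
tool_rot: [-0.079, 0.997, 0.0, -0.001]
contact_force: [0.6, -1.1, 0.5]
gripper_width: 0.007
grip_force: 0.0
```

```bash
python3 - <<'E'
from h import *
s,im,d,P=look('w7')
hsv=cv2.cvtColor(im,cv2.COLOR_BGR2HSV)
b=(hsv[...,0]>100)&(hsv[...,0]<130)&(hsv[...,1]>100)
q=P[b&(P[...,2]>118)&(P[...,2]<125)];r=cv2.minAreaRect(q[:,:2].astype(np.float32));print('plate',np.median(q[:,2]),r)
t=circ(P,132.5,138,(657.2,-29),20);print('tip',t)
print('home centre expected', np.array(t[:2])-20.5*np.array([.988,.152]))
i2=get_image('side')[0];i3=get_image('scene')[0]
cv2.imwrite('pics/fin.png',np.hstack([im[:,140:420],cv2.resize(i2[190:290,285:365],(256,320)).copy() if 0 else cv2.resize(i2[190:290,285:347],(260,420)),cv2.resize(i3[190:290,215:277],(260,420))]))
E
```

```text
t 26.85 pos [698.6 -19.6 245.7] yaw -170.99 tilt [ 2.3e-03  4.0e-04 -1.0e+00] F [ 0.6 -1.1  0.5]
plate 121.07196339713633 ((636.5682373046875, -30.33466911315918), (87.92924499511719, 49.72015380859375), 8.849162101745605)
tip (657.1307983398438, -29.630352020263672, 8.841595649719238, 297, np.float64(133.98640437117774))
home centre expected [636.87679834 -32.74635202]
```

View pics/fin.png

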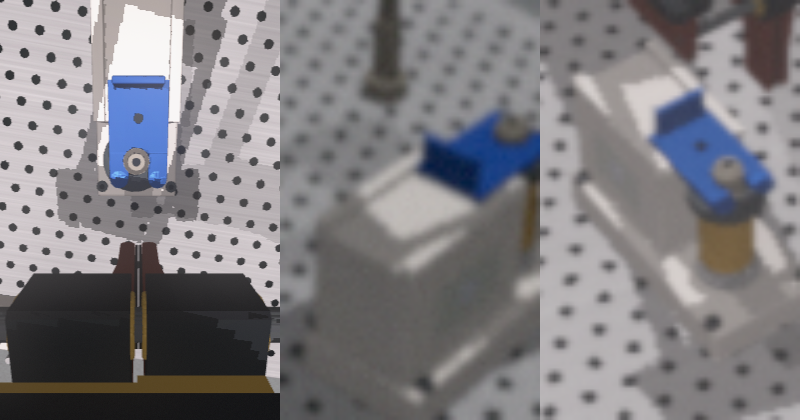

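The retainer plate is home round the screw (tip at (135,160)), with washer and spacer below it. The plate's centre is within 0.3 mm of the expected home position along the slide, and the gripper touches nothing.

```bash
python3 -c "
from workcell import arm
print(arm.sign_off())"
```

```text
the job is handed in; nothing more can be done
None
```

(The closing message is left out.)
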